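# Hold a stake in the cutter's guard window for the pedal cut

### The job

Take the one stake from the rack that fits the stake cutter's guard window, feed it lengthwise through the window and, without ramming it, bring its end up to the length stop inside. Finish holding it there, level and square to the guard, still gripped and kept still so that the blade can be tripped. Leave the other two stakes, the snips and the twine spool where they are.

Things in the scene. Friction and masses are not known exactly. Their poses are not given: they have to be found in the camera images.
- lath: Thin narrow wooden stake: straight square-ended flat lath, 360 long (its x), 22 wide (y), 8 thick (z), about 42 g, both ends alike. Origin at its centre. The only one that passes the window (2 mm clearance in all each way). Starts lying flat across the rack's two bars in one of three lanes, underside 45 above the bench
- wide_stake: Wider wooden stake, 360 x 36 x 8, origin at its centre, lying flat in another lane of the rack; too wide for the window; bystander (must not be shifted more than 30)
- batten: Square wooden batten, 360 x 18 x 18, origin at its centre, in another lane of the rack; too thick for the window; bystander (must not be shifted more than 30)
- rack: Fixed stake rack. Origin on the bench at its centre, x along the stakes. Base 240 (x) x 250 (y), 12 high; two cross bars along y at x = -100 and +100, 22 thick, tops 45 above the bench, open between them. Lanes at about y = -75, 0, +75, parted by pegs on the bars 67 above the bench. The stakes overhang each bar by about 70
- cutter: Pedal-operated stake cutter, bolted down. Origin on the bench straight below the window; x is the feed direction (into the machine). Base x = -20 to 215, y = -85 to 85, 22 high. Front guard: upright aluminium plate, outer face at x = 0, 150 wide, 190 high. Behind it: anvil top 82 above the bench, parked blade edge 115; crown and cylinder up to 256 high at x = 10 to 72
- window (a point): Centre of the guard window in the plate's outer face, 90 above the bench. x feed direction, y across, z up. Clear opening 24 wide (y) x 10 high (z), 6 deep; a flared mouth (45 degree bevels) stands 6 proud of the plate, 36 wide x 22 high at its outer edge, with a flat frame around it
- stop: Rigid steel length stop behind the blade. Origin at the middle of the face that meets the stake's end, 75 along the feed direction from the window point, 90 above the bench; face 56 wide, 40 high, square to the feed direction. With the lath's end against it the lath's centre is 105 outside the guard's outer face
- snips: Florist's snips lying on the bench, 180 long, 18 high; origin near the pivot at bench level; bystander (must not be shifted more than 30)
- spool: Twine spool standing on the bench, 68 in diameter, 64 high; origin at the centre of its underside; bystander (must not be shifted more than 30)

How it is judged:
By the outcome, as a careful person would: the job done as asked, in the order asked, and still so for the second after the job is handed in, while the arm keeps its last pose, push and grip.
It also fails if it takes over 42 s, if anything falls off the work surface, if the arm or the gripper's body presses on something with over 40 N, if the wrist force passes 120 N, or if a joint passes its speed limit or range.

### The arm

A 6-joint arm with a two-finger parallel gripper is mounted at the origin on the work surface. World frame = base frame: x ahead of the robot, y to its left, z up, the work surface at z = 0. Lengths are in m, angles in rad, forces in N, time in s.
With the tool pointing down it reaches from about 0.25 to 0.775 m from the base axis. Payload 4 kg.
Tool frame: the origin (TCP) lies midway between the tips of the shut fingers; the grasp point (between the pads) lies 19 mm behind it; z points along the fingers, y is the line along which they close (so a half turn about z gives the same grasp; the last joint's range is limited). The gripper opens to 85 mm and grips with 20 to 120 N. Pads are 22 mm wide; open, the fingers measure 114 mm over their backs; the gripper's body (76 mm by 85 mm) begins 54 mm behind the grasp point. The pads swing forward as they close: fully open they stand 13 mm farther back than shut.
Start: joints at [1.218, 0.087, 1.371, -0, 1.684, -0.103], TCP at [0.136, 0.533, 0.231] pointing down, gripper open.
Joint ranges: [-3.1, 3.1], [-0.76, 2.03], [0.27, 2.55], [-1.08, 4.22], [0.17, 2.65], [-2.57, 2.57]. Speed limits (rad/s): [2.79, 2.79, 3.14, 3.14, 3.14, 3.14].

### API

Orientations are given as a unit quaternion [x, y, z, w].
In Python, from plant import status, viewer, sign_off gives the robot as it stands. The module is installed in compiled form; this text tells all that it offers.
- The arm moves only by the tool step_arm, never from a script. Its argument "series" is a list of rows, each a list of 3 entries, a list of its own where there are three numbers: the shift along the tool's x, y, z in m, then the turn about the tool's z in rad, then the closure, from 0 (fully open) to 1 (shut). In form: [[[dx, dy, dz], turn, hand], ...]. A call has 1 to 20 rows; each row is the pose to reach, as a shift and turn from the pose commanded when the call began, along the tool's axes at that moment; what a row does not reach only later rows make up. A row lasts 1/10 s, in which the tool goes at most 50 mm and 8.59 degrees, less where a joint would pass 70% of its speed; a pose out of reach is approached as far as the arm can. A call with a gripper value outside its range is refused whole. The fingers move at their own pace and stop on an object; the grip force is fixed at half the most. Time passes only in rows, so rows that repeat a pose let the fingers close. It gives the time, the measured TCP pose, the force, the opening and the grip force at its end, in the units of the state.
- status.get_state(): the state, without advancing time (a new reading comes with each control period).
- viewer.read_camera(name): name is "scene" or "top"; returns a dict with "frame" (384x512x3 uint8, red, green, blue), "fx", "fy", "cx", "cy" (pixels), "dist_coeffs" ([k1, k2, p1, p2, k3] as OpenCV has them; the pictures are not rectified), "world_from_camera" (4x4, takes a point from camera to world coordinates). Camera axes: x right, y up, looking along -z (the intrinsics and any distortion apply to the point x, -y, -z); pixel columns grow to the right and rows downward; lengths in m; the calibration is good to about 2 mm. A picture is of the moment at which its call begins. There is no depth.
- sign_off(): hands the job in; it is judged then, once.
Trained networks look in a picture, given as the dict that the camera call returned (one of the last four; its "shot" number tells which), for a name from the list of things; names that differ only in an ending like _2 or _b are one class to them, and where a whole thing is asked for, a point or a joint stands for the part that bears it (a point fixed in the world has none). Each returns a list of dicts, best first, with "score" (0 to 1); they miss things now and then, are a little off and sometimes report something else, mostly with a low value. They report only what shows in the picture. A call takes as long as a camera call.
- viewer.cut_out(label, picture): "pixels" (384x512 bool, what is visible of it) and "point" ([column, row] in pixels, amid what is visible of it).
The state is a dict: "time_s": time; "q": joint angles; "qvel": joint speeds; "tau": joint torques, N m; "position": TCP position; "orientation": TCP orientation; "wrist_force": force on the tool from outside, world axes, zero at the start; "moment": the same for the moment, N m; "grip_width": finger opening in m; "gripper_force": force on a finger pad.
Only numpy, scipy, OpenCV 4.12 (cv2) and the standard library are available. Lean on these libraries where they do the work, as an engineer would, in place of code of your own. Each camera call takes 0.05 s, during which the arm holds its last target. There are 200 camera calls.

## Working session

There is one attempt and no reset: what is moved stays moved. The work goes in short steps, Python scripts to look and compute and a tool call to move; the robot and the scene stay as the last step left them, time stands still between calls to the robot, and variables do not carry over. Pictures are saved under pics/ and viewed, at most 10 in all, crops included, and the job is handed in when it is done.

Besides the shell and the picture viewer there is one more tool, called after "Request:" as a command line: name --argument value ..., lists and objects as JSON in quotes. step_arm: Moves the arm, as the interface text tells. Its arguments: {"type":"object","properties":{"series":{"type":"array"}},"required":["series"]}

```bash
mkdir -p pics
cat > h.py <<'E'
import numpy as np, cv2
from plant import status, viewer, sign_off
def K(c): return np.array([[c['fx'],0,c['cx']],[0,c['fy'],c['cy']],[0,0,1.]])
def ray(c,uv):
    p=cv2.undistortPoints(np.array(uv,float).reshape(-1,1,2),K(c),np.array(c['dist_coeffs'],float)).reshape(-1,2)
    d=np.c_[p[:,0],-p[:,1],-np.ones(len(p))]; T=np.array(c['world_from_camera'])
    return T[:3,3], d@T[:3,:3].T
def at_z(c,uv,z):
    o,d=ray(c,uv); return o+d*((z-o[2])/d[:,2])[:,None]
def proj(c,P):
    T=np.linalg.inv(np.array(c['world_from_camera'])); p=np.array(P,float).reshape(-1,3)@T[:3,:3].T+T[:3,3]
    return cv2.projectPoints(p*[1,-1,-1],np.zeros(3),np.zeros(3),K(c),np.array(c['dist_coeffs'],float))[0].reshape(-1,2)
def save(c,n): cv2.imwrite('pics/'+n,cv2.cvtColor(c['frame'],cv2.COLOR_RGB2BGR))
E
python3 - <<'E'
from h import *
np.set_printoptions(precision=4,suppress=True)
for n in('scene','top'):
    c=viewer.read_camera(n); save(c,n+'0.png'); print(n,c['fx'],c['dist_coeffs'],np.array(c['world_from_camera']))
    for l,z in(('lath',.053),('wide_stake',.053),('batten',.063),('rack',.03),('cutter',.1),('snips',.01),('spool',.06)):
        for r in viewer.cut_out(l,c)[:2]:
            m=r['pixels'].astype(np.uint8); b=cv2.minAreaRect(cv2.findNonZero(m)); 
            print(l,round(r['score'],2),r['point'],m.sum(),at_z(c,r['point'],z)[0], at_z(c,cv2.boxPoints(b),z)[:,:2].round(3).tolist())
print(status.get_state())
E
```

```text
scene 409.27001541448124 [-0.0117  0.      0.      0.      0.    ] [[-0.5751 -0.4706  0.6692  1.1538]
 [ 0.8177 -0.3061  0.4875  0.3641]
 [-0.0246  0.8275  0.5609  0.5328]
 [ 0.      0.      0.      1.    ]]
lath 0.62 [381.5, 259.3] 2899 [0.65   0.2443 0.053 ] [[0.661, 0.031], [0.616, 0.018], [0.659, 0.386], [0.691, 0.383]]
lath 0.46 [209.9, 244.2] 1576 [ 0.7775 -0.0128  0.053 ] [[0.749, -0.095], [0.701, -0.047], [0.797, 0.044], [0.837, 0.001]]
wide_stake 0.81 [400.2, 240.4] 3538 [0.589  0.2541 0.053 ] [[0.611, 0.048], [0.552, 0.029], [0.577, 0.402], [0.621, 0.4]]
batten 0.69 [404.0, 210.5] 2470 [0.5174 0.2349 0.063 ] [[0.525, 0.037], [0.471, 0.021], [0.516, 0.384], [0.557, 0.383]]
rack 0.58 [369.5, 266.0] 9262 [0.6519 0.2277 0.03  ] [[0.72, 0.091], [0.305, 0.008], [0.43, 0.345], [0.739, 0.327]]
cutter 0.62 [186.4, 137.2] 8704 [ 0.5705 -0.2546  0.1   ] [[0.733, -0.296], [0.133, -0.756], [0.288, -0.238], [0.739, -0.036]]
cutter 0.16 [383.7, 260.0] 2573 [0.699  0.2592 0.1   ] [[0.709, 0.065], [0.673, 0.054], [0.708, 0.383], [0.735, 0.381]]
snips 0.65 [300.7, 161.7] 383 [ 0.3924 -0.0537
[... 1290 characters left out ...]
[ 0.3915 -0.0433  0.01  ] [[0.483, -0.008], [0.493, -0.063], [0.323, -0.095], [0.313, -0.04]]
spool 0.79 [254.9, 112.5] 758 [ 0.7574 -0.0352  0.06  ] [[0.751, 0.012], [0.803, -0.037], [0.754, -0.085], [0.703, -0.036]]
{'time_s': 0.8, 'q': array([ 1.2179,  0.0872,  1.3707, -0.    ,  1.6836, -0.1031]), 'qvel': array([ 0.0006, -0.0009,  0.0001,  0.0012,  0.0013, -0.0019]), 'tau': array([ -0.    , -35.1677, -31.3435,  -0.0003,   0.0002,  -0.    ]), 'position': array([0.136 , 0.5329, 0.2314]), 'orientation': array([0.1246, 0.9922, 0.0001, 0.    ]), 'wrist_force': array([-0.4904, -0.872 ,  0.0463]), 'moment': array([0.0048, 0.0315, 0.0122]), 'gripper_force': 0.0, 'grip_width': 0.08524202861007345}
```

View images.

View pics/scene0.png

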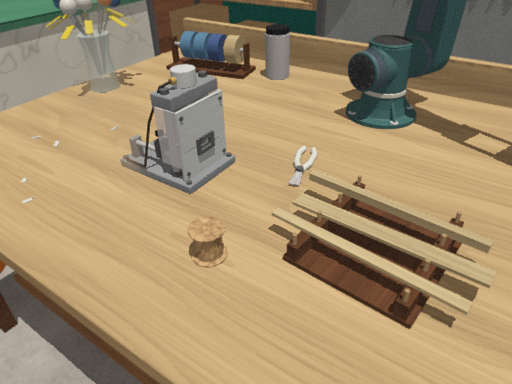

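View pics/top0.png

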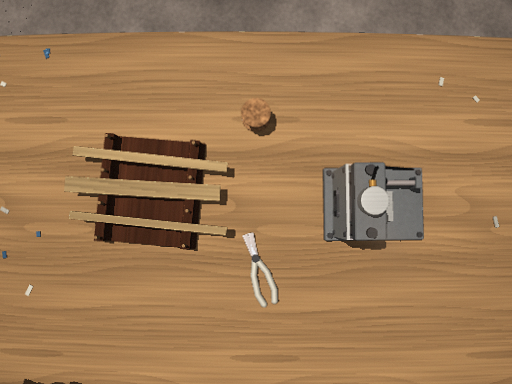

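Run:
```python
import cv2,numpy as np
s=cv2.imread('pics/scene0.png');t=cv2.imread('pics/top0.png')
r=lambda im,x,y,w,h,W,H:cv2.resize(im[y:y+h,x:x+w],(W,H),interpolation=cv2.INTER_CUBIC)
a=np.hstack([r(s,400,200,100,110,400,300*1),r(s,110,60,133,133,400,300)])
b=np.hstack([r(t,60,140,200,110,400,300),r(t,310,150,133,100,400,300)])
cv2.imwrite('pics/c1.png',np.vstack([a,b]))
```

```text
(no output)
```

View pics/c1.png

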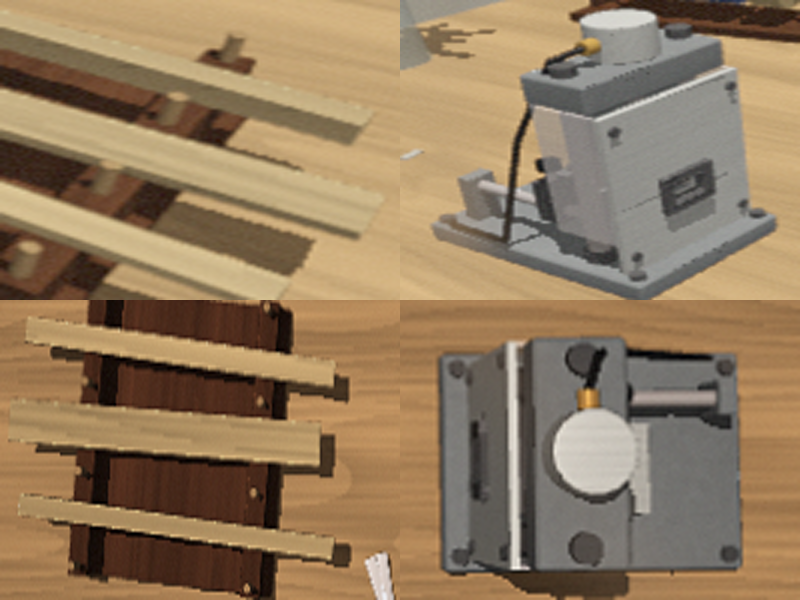

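Run:
```python
import cv2,numpy as np
s=cv2.imread('pics/scene0.png');t=cv2.imread('pics/top0.png')
r=lambda im,x,y,w,h:cv2.resize(im[y:y+h,x:x+w],(w*5,h*5),interpolation=cv2.INTER_CUBIC)
a=r(s,153,75,85,115);b=r(t,318,155,75,95);b=np.vstack([b,np.zeros((100,375,3),np.uint8)])
cv2.imwrite('pics/c2.png',np.hstack([a,b]))
```

```text
(no output)
```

View pics/c2.png

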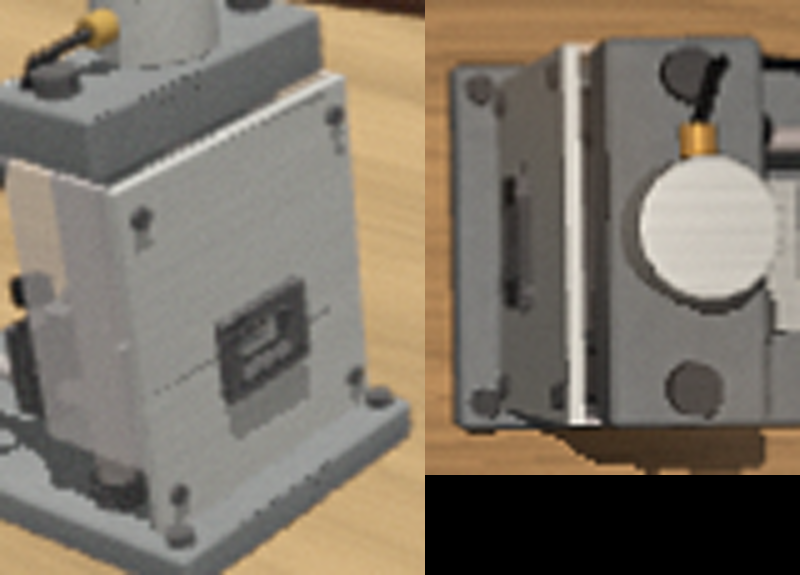

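Run:
```python
from h import *
from scipy.optimize import least_squares
np.set_printoptions(precision=4,suppress=True)
cs=viewer.read_camera('scene');ct=viewer.read_camera('top')
S=[((108,190),(0,.075,.19)),((343,74),(0,-.075,.19)),((368,405),(0,-.075,.022)),((158,530),(0,.075,.022)),((190,558),(-.02,.085,.022)),((410,400),(-.02,-.085,.022)),((264,340),(-.006,0,.09))]
T=[((562,45),(0,.075,.19)),((570,424),(0,-.075,.19)),((450,65),(-.02,.085,.022)),((456,428),(-.02,-.085,.022))]
us=np.array([(153+a/5-.4,75+b/5-.4) for (a,b),_ in S]);ut=np.array([(318+(a-425)/5-.4,155+b/5-.4) for (a,b),_ in T])
PS=np.array([p for _,p in S]);PT=np.array([p for _,p in T])
def W(v,P):
    c,s=np.cos(v[2]),np.sin(v[2]); return P@np.array([[c,s,0],[-s,c,0],[0,0,1]])+[v[0],v[1],0]
def f(v,sel): 
    r=[]
    if sel&1:r.append(proj(cs,W(v,PS))-us)
    if sel&2:r.append(proj(ct,W(v,PT))-ut)
    return np.vstack(r).ravel()
for sel in(1,2,3):
    o=least_squares(f,[.55,-.23,-1.57],args=(sel,));print(sel,o.x,o.x[2]+np.pi/2);print(o.fun.reshape(-1,2).round(1).tolist())
# lath centre lines
for c in(cs,ct):
    m=viewer.cut_out('lath',c)[0]['pixels'].astype(np.uint8)
    pts=cv2.findNonZero(m).reshape(-1,2).astype(float); P=at_z(c,pts,.053)[:,:2]
    l=cv2.fitLine(P.astype(np.float32),cv2.DIST_HUBER,0,.01,.01).ravel();d=l[:2];t=(P-l[2:])@d
    print('lath',l, 'ends',l[2:]+d*np.percentile(t,.3),l[2:]+d*np.percentile(t,99.7),'mid',l[2:]+d*(t.min()+t.max())/2)
```

```text
1 [ 0.5518 -0.2194 -1.5638] 0.006971330066503523
[[0.6, 0.5], [0.0, 0.1], [-0.1, -1.9], [0.8, 1.2], [-2.1, 0.5], [0.3, -0.5], [0.4, -0.2]]
2 [ 0.5525 -0.2154 -1.5561] 0.014733719762201059
[[-0.2, -0.2], [-0.2, 0.1], [0.2, -0.3], [0.3, 0.3]]
3 [ 0.5529 -0.2171 -1.56  ] 0.010777588199046173
[[1.2, 0.9], [0.4, 0.4], [0.3, -1.5], [1.3, 1.8], [-1.5, 1.1], [0.7, -0.1], [0.9, 0.3], [0.9, -0.4], [0.5, -0.1], [1.1, -0.5], [0.8, 0.1]]
lath [0.1072 0.9942 0.6595 0.2348] ends [0.6376 0.0312] [0.6755 0.3828] mid [0.6564 0.2061]
lath [0.0998 0.995  0.652  0.2017] ends [0.6346 0.029 ] [0.6702 0.3838] mid [0.6524 0.2062]
```

Request:
step_arm --series '[[[-0.582,-0.189,0.09],1.421,0.5],[[-0.582,-0.189,0.09],1.421,0.5],[[-0.582,-0.189,0.09],1.421,0.5],[[-0.582,-0.189,0.09],1.421,0.5],[[-0.582,-0.189,0.09],1.421,0.5],[[-0.582,-0.189,0.09],1.421,0.5],[[-0.582,-0.189,0.09],1.421,0.5],[[-0.582,-0.189,0.09],1.421,0.5],[[-0.582,-0.189,0.09],1.421,0.5],[[-0.582,-0.189,0.09],1.421,0.5],[[-0.582,-0.189,0.09],1.421,0.5],[[-0.582,-0.189,0.09],1.421,0.5],[[-0.582,-0.189,0.09],1.421,0.5],[[-0.582,-0.189,0.09],1.421,0.5],[[-0.582,-0.189,0.09],1.421,0.5],[[-0.582,-0.189,0.09],1.421,0.5]]'

```text
time_s: 2.6
position: [0.6524, 0.2071, 0.1418]
orientation: [0.741, 0.671, 0.0, -0.0]
wrist_force: [0.2, 0.0, 1.1]
grip_width: 0.0425
gripper_force: 0.0
```

Request:
step_arm --series '[[[0,0,0.04],0,0.5],[[0,0,0.075],0,0.5],[[0,0,0.1],0,0.5],[[0,0,0.113],0,0.5],[[0,0,0.113],0,0.5],[[0,0,0.113],0,1],[[0,0,0.113],0,1],[[0,0,0.113],0,1],[[0,0,0.113],0,1],[[0,0,0.113],0,1],[[0,0,0.113],0,1]]'

```text
time_s: 3.7
position: [0.6547, 0.2065, 0.0311]
orientation: [0.742, 0.671, 0.002, 0.001]
wrist_force: [-0.3, 1.0, 6.2]
grip_width: 0.0205
gripper_force: 59.3
```

Request:
step_arm --series '[[[0,0,-0.01],0,1],[[0,0,-0.04],0,1],[[0,0,-0.08],0,1],[[0,0,-0.1],0,1],[[-0.03,-0.012,-0.1],-0.02,1],[[-0.07,-0.027,-0.1],-0.05,1],[[-0.11,-0.043,-0.1],-0.08,1],[[-0.15,-0.058,-0.1],-0.1,1],[[-0.18,-0.07,-0.09],-0.112,1],[[-0.2,-0.078,-0.07],-0.112,1],[[-0.216,-0.084,-0.05],-0.112,1],[[-0.216,-0.084,-0.043],-0.112,1],[[-0.216,-0.084,-0.043],-0.112,1],[[-0.216,-0.084,-0.043],-0.112,1]]'

```text
time_s: 5.1
position: [0.549, 0.0001, 0.0722]
orientation: [0.703, 0.712, 0.001, 0.0]
wrist_force: [-0.1, -0.8, -0.0]
grip_width: 0.0205
gripper_force: 58.8
```

Run:
```python
from h import *
np.set_printoptions(precision=4,suppress=True)
s=status.get_state();print(s['position'],s['orientation'],s['wrist_force'],s['grip_width'])
cs=viewer.read_camera('scene');ct=viewer.read_camera('top');save(cs,'s1.png');save(ct,'t1.png')
for n,c in(('s',cs),('t',ct)):
    r=viewer.cut_out('lath',c)
    if r: print(n,r[0]['score'],r[0]['point'],r[0]['pixels'].sum())
a=cv2.imread('pics/s1.png');b=cv2.imread('pics/t1.png')
a=cv2.resize(a[75:195,150:350],(800,480),interpolation=cv2.INTER_CUBIC)
cv2.imwrite('pics/c3.png',a)
cv2.imwrite('pics/c4.png',cv2.resize(b[150:250,190:390],(800,400),interpolation=cv2.INTER_CUBIC))
```

```text
[0.549  0.0001 0.0722] [0.7026 0.7116 0.0007 0.0004] [-0.0906 -0.8411 -0.0026] 0.020485199643706316
s 0.9 [305.4, 171.9] 1259
t 0.89 [279.2, 202.9] 866
```

View pics/c3.png

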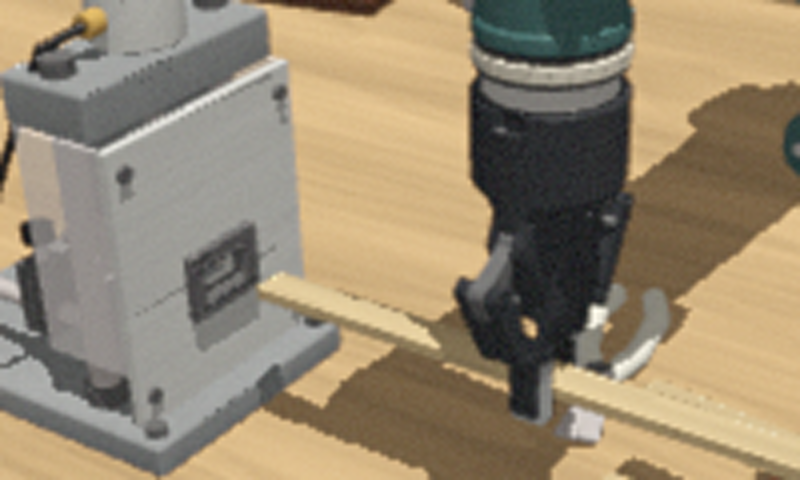

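View pics/c4.png

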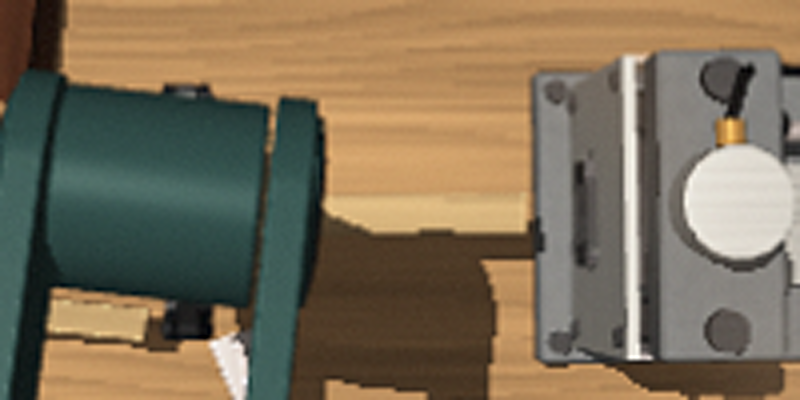

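```bash
cat > fit.py <<'E'
from h import *
from scipy.optimize import least_squares
from scipy.spatial.transform import Rotation as R
np.set_printoptions(precision=4,suppress=True)
C=np.array([[a*.18,b*.011,c*.004] for a in(-1,1) for b in(-1,1) for c in(-1,1)])
def box(v): # x,y,z,yaw(feed dir from -y),pitch
    return R.from_euler('ZY',[-np.pi/2+v[3],v[4]]).apply(C)+v[:3]
def hull(c,v,cols):
    h=cv2.convexHull(proj(c,box(v)).astype(np.float32)).reshape(-1,2); n=np.roll(h,-1,0); out=[]
    for u in cols:
        ys=[p[1]+(q[1]-p[1])*(u-p[0])/(q[0]-p[0]) for p,q in zip(h,n) if (p[0]-u)*(q[0]-u)<=0 and p[0]!=q[0]]
        out.append([min(ys),max(ys)] if ys else [0,0])
    return np.array(out),h
def run(v0,cams,spans):
    data=[]
    for n,c,sp in zip('st',cams,spans):
        m=viewer.cut_out('lath',c)[0]['pixels']; cols=np.arange(*sp)
        e=np.array([[np.where(m[:,u])[0].min()-.5,np.where(m[:,u])[0].max()+.5] if m[:,u].any() else [np.nan]*2 for u in cols])
        k=~np.isnan(e[:,0]); data.append((c,cols[k],e[k]))
        print(n,'cols',np.where(m.any(0))[0][[0,-1]])
    def f(v,full=False):
        r=[(hull(c,v,cols)[0]-e).ravel() for c,cols,e in data]
        return r if full else np.r_[np.concatenate(r),(v[1]-v0[1])*500]
    o=least_squares(f,v0,loss='soft_l1',x_scale=[.01,.01,.01,.05,.05]); r=f(o.x,True)
    print(o.x,[ (np.abs(a).mean().round(2),a.reshape(-1,2).mean(0).round(2)) for a in r]); 
    print('hull extreme cols',[ (hull(c,o.x,[])[1][:,0].min(),hull(c,o.x,[])[1][:,0].max()) for c,_,_ in data]); return o.x
E
python3 - <<'E'
from fit import *
cs=viewer.read_camera('scene');ct=viewer.read_camera('top')
v=run([.55,0,.09,.0128,0],(cs,ct),((222,258),(276,318)))
d=R.from_euler('ZY',[-np.pi/2+v[3],v[4]]).apply([.18,0,0]);print('tip',v[:3]+d,'tail',v[:3]-d)
E
```

```text
s cols [215 371]
t cols [156 321]
[ 0.55   -0.0001  0.0922  0.0128  0.    ] [(np.float64(0.64), array([-0.82,  0.1 ])), (np.float64(0.5), array([-0.28, -0.52]))]
hull extreme cols [(np.float32(213.63354), np.float32(373.8817)), (np.float32(155.14581), np.float32(321.3515))]
tip [ 0.5523 -0.18    0.0922] tail [0.5477 0.1799 0.0922]
```

```bash
sed -i "s/h=cv2.convexHull(proj(c,box(v)).astype(np.float32)).reshape(-1,2);/p0=proj(c,box(v)); h=p0[cv2.convexHull(p0.astype(np.float32),returnPoints=False).ravel()];/" fit.py
python3 - <<'E'
from fit import *
cs=viewer.read_camera('scene');ct=viewer.read_camera('top')
v=run([.55,0,.09,.0128,0],(cs,ct),((222,258),(276,318)))
d=R.from_euler('ZY',[-np.pi/2+v[3],v[4]]).apply([.18,0,0]);print('tip',v[:3]+d,'tail',v[:3]-d)
v=run([.55,0,.09,.0128,0],(cs,ct),((222,360),(276,318)))
E
```

```text
s cols [215 370]
t cols [156 320]
[ 0.5495 -0.      0.0921  0.0075  0.0208] [(np.float64(0.68), array([-0.62,  0.6 ])), (np.float64(0.34), array([-0.28,  0.28]))]
hull extreme cols [(np.float64(214.1790216407782), np.float64(374.0613541288434)), (np.float64(154.79130369842704), np.float64(321.09027882151105))]
tip [ 0.5508 -0.18    0.0884] tail [0.5481 0.1799 0.0959]
s cols [215 370]
t cols [156 320]
[ 0.5479 -0.      0.0891  0.0194 -0.0018] [(np.float64(0.84), array([-0.91,  0.67])), (np.float64(0.4), array([-0.24,  0.32]))]
hull extreme cols [(np.float64(214.05404935082822), np.float64(374.29302093738386)), (np.float64(155.45260083421604), np.float64(321.17565306035897))]
```

Request:
step_arm --series '[[[-0.008,0.001,0],0,1],[[-0.018,0.001,0],0,1],[[-0.024,0.001,0],0,1],[[-0.028,0.001,0],0,1],[[-0.031,0.001,0],0,1],[[-0.034,0.001,0],0,1],[[-0.037,0.001,0],0,1],[[-0.037,0.001,0],0,1]]'

```text
time_s: 6.6
position: [0.5495, -0.0379, 0.0713]
orientation: [0.703, 0.711, 0.0, 0.0]
wrist_force: [-0.0, 0.4, -0.0]
grip_width: 0.0206
gripper_force: 58.8
```

Request:
step_arm --series '[[[-0.003,0,0],0,1],[[-0.006,0,0],0,1],[[-0.009,0,0],0,1],[[-0.012,0,0],0,1],[[-0.012,0,0],0,1]]'

```text
time_s: 7.1
position: [0.5497, -0.05, 0.0713]
orientation: [0.703, 0.711, 0.0, 0.0]
wrist_force: [-0.3, 0.8, 0.4]
grip_width: 0.0204
gripper_force: 58.8
```

Run:
```python
from fit import *
s=status.get_state();print(s['position'],s['wrist_force'],s['moment'])
cs=viewer.read_camera('scene');save(cs,'s2.png')
m=viewer.cut_out('lath',cs)[0]['pixels'];print(np.where(m.any(0))[0][[0,-1]])
a=cv2.imread('pics/s2.png')
cv2.imwrite('pics/c5.png',cv2.resize(a[100:190,170:320],(800,480),interpolation=cv2.INTER_CUBIC))
```

```text
[ 0.5497 -0.05    0.0713] [-0.2823  0.8351  0.4041] [ 0.0044 -0.0209 -0.0324]
[202 346]
```

View pics/c5.png

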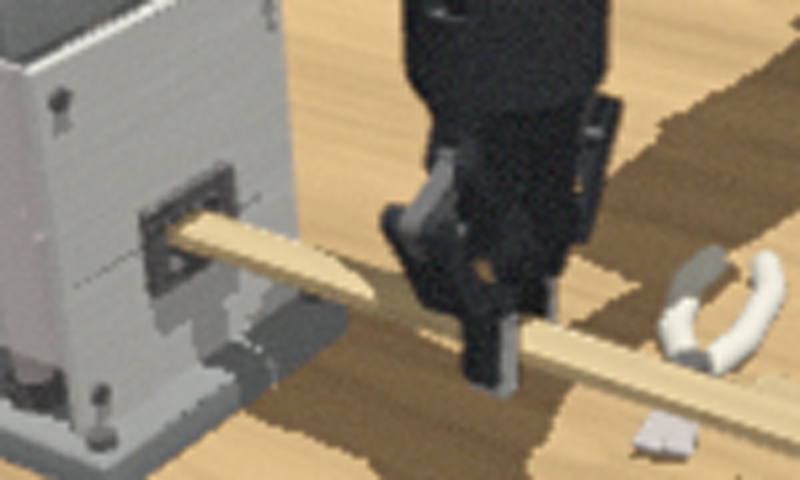

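Request:
step_arm --series '[[[-0.003,0,0],0,1],[[-0.006,0,0],0,1],[[-0.009,0,0],0,1],[[-0.012,0,0],0,1],[[-0.015,0,0],0,1],[[-0.015,0,0],0,1]]'

```text
time_s: 7.8
position: [0.5498, -0.065, 0.0713]
orientation: [0.703, 0.711, -0.0, 0.0]
wrist_force: [-0.5, 0.9, 0.1]
grip_width: 0.0209
gripper_force: 58.8
```

Request:
step_arm --series '[[[-0.006,0,0],0,1],[[-0.012,0,0],0,1],[[-0.018,0,0],0,1],[[-0.024,0,0],0,1],[[-0.03,0,0],0,1],[[-0.034,0,0],0,1],[[-0.037,0,0],0,1],[[-0.037,0,0],0,1]]'

```text
time_s: 8.6
position: [0.5503, -0.102, 0.0713]
orientation: [0.703, 0.711, 0.0, -0.0]
wrist_force: [-0.2, -0.9, 0.3]
grip_width: 0.0206
gripper_force: 58.8
```

Run:
```python
from fit import *
s=status.get_state();print(s['position'],s['wrist_force'],s['moment'])
```

```text
[ 0.5503 -0.102   0.0713] [-0.1536 -0.9329  0.3048] [-0.0086  0.0256  0.0201]
```

Now creep 1 mm per row, in short calls, watching the y force.

Request:
step_arm --series '[[[-0.001,0,0],0,1],[[-0.002,0,0],0,1],[[-0.003,0,0],0,1],[[-0.004,0,0],0,1],[[-0.005,0,0],0,1],[[-0.006,0,0],0,1]]'

```text
time_s: 9.2
position: [0.5503, -0.1076, 0.0713]
orientation: [0.703, 0.711, 0.0, -0.0]
wrist_force: [0.4, -0.0, 0.1]
grip_width: 0.0206
gripper_force: 58.8
```

Request:
step_arm --series '[[[-0.001,0,0],0,1],[[-0.002,0,0],0,1]]'

```text
time_s: 9.4
position: [0.5504, -0.1097, 0.0713]
orientation: [0.703, 0.711, 0.0, -0.0]
wrist_force: [-0.5, -0.4, -0.1]
grip_width: 0.0208
gripper_force: 58.8
```

Request:
step_arm --series '[[[-0.0005,0,0],0,1],[[-0.001,0,0],0,1],[[-0.0015,0,0],0,1]]'

```text
time_s: 9.7
position: [0.5504, -0.1109, 0.0713]
orientation: [0.703, 0.711, 0.0, -0.0]
wrist_force: [-0.0, 1.4, 0.1]
grip_width: 0.0211
gripper_force: 58.8
```

Request:
step_arm --series '[[[-0.0005,0,0],0,1],[[-0.001,0,0],0,1]]'

```text
time_s: 9.9
position: [0.5503, -0.111, 0.0712]
orientation: [0.703, 0.711, 0.001, -0.001]
wrist_force: [-0.1, 5.3, -0.4]
grip_width: 0.0202
gripper_force: 58.8
```

Request:
step_arm --series '[[[0,0,0],0,1],[[0,0,0],0,1],[[0,0,0],0,1]]'

```text
time_s: 10.2
position: [0.5503, -0.111, 0.0711]
orientation: [0.703, 0.711, 0.001, -0.001]
wrist_force: [-0.1, 5.3, 0.9]
grip_width: 0.0206
gripper_force: 58.8
```

Run:
```python
from fit import *
s=status.get_state();print(s['position'],s['orientation'],s['wrist_force'],s['moment'],s['qvel'])
print('yaw',R.from_quat(s['orientation']).as_matrix())
cs=viewer.read_camera('scene');ct=viewer.read_camera('top');save(cs,'s3.png')
print(viewer.cut_out('lath',ct)[0]['point'])
v=run([.55,-.111,.09,.0128,0],(cs,ct),((195,310),(315,318)))
for l in('wide_stake','batten','snips','spool'):
    print(l,viewer.cut_out(l,ct)[0]['point'])
a=cv2.imread('pics/s3.png')
cv2.imwrite('pics/c6.png',cv2.resize(a[90:240,160:360],(800,600),interpolation=cv2.INTER_CUBIC))
```

```text
[ 0.5503 -0.111   0.0711] [ 0.7027  0.7115  0.0005 -0.0008] [-0.0969  5.3491  0.898 ] [ 0.8107  0.0488 -0.0149] [-0.0005  0.0004 -0.001  -0.0014 -0.0001  0.0003]
yaw [[-0.0125  0.9999 -0.0004]
 [ 0.9999  0.0125  0.0019]
 [ 0.0019 -0.0004 -1.    ]]Traceback (most recent call last):
  File "<stdin>", line 5, in <module>
IndexError: list index out of range
```

Run:
```python
from fit import *
cs=viewer.read_camera('scene');ct=viewer.read_camera('top');save(cs,'s3.png')
m=viewer.cut_out('lath',cs)[0]['pixels'];print(np.where(m.any(0))[0][[0,-1]])
for p in(0,.02,-.02):
    v=[.5503,-.111,.09,.0125,p];cols=np.r_[np.arange(195,225),np.arange(275,325)]
    h,_=hull(cs,v,cols);e=np.array([[np.where(m[:,u])[0].min()-.5,np.where(m[:,u])[0].max()+.5] if m[:,u].any() else [np.nan]*2 for u in cols])
    d=(h-e).mean(1);print(p,np.nanmedian(d[:30]),np.nanmedian(d[30:]))
for l in('wide_stake','batten','snips','spool'):
    r=viewer.cut_out(l,ct);print(l,r[0]['point'] if r else None)
a=cv2.imread('pics/s3.png')
cv2.imwrite('pics/c6.png',cv2.resize(a[90:240,160:360],(800,600),interpolation=cv2.INTER_CUBIC))
```

```text
[203 317]
0 -0.5042834916393346 -0.7110692644839247
0.02 0.05716533464840978 -1.8409009119526587
-0.02 -1.0960486625977666 0.3469109349705235
wide_stake [141.6, 185.9]
batten [141.9, 221.4]
snips [256.8, 269.5]
spool [256.2, 113.3]
```

View pics/c6.png

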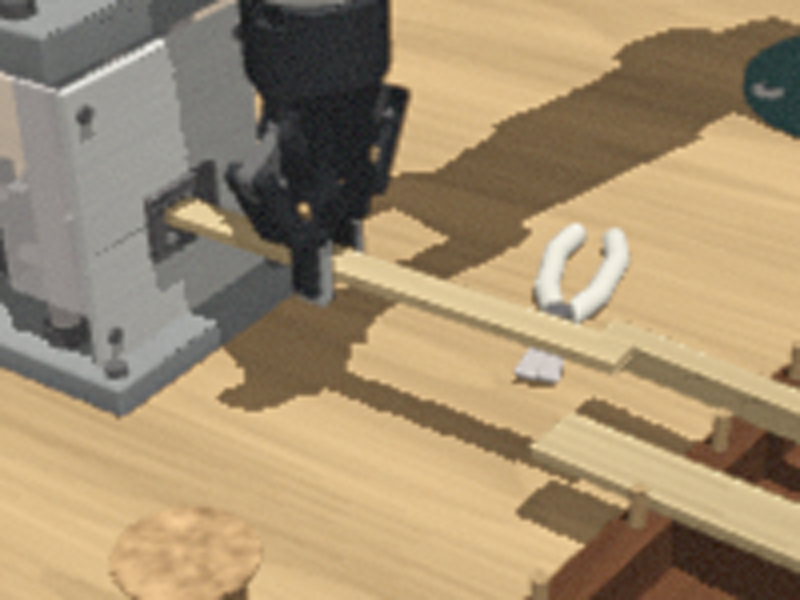

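The picture shows the lath running level through the window, with its tail at about crop (615,355). It touches the stop at a steady 5 N or so, and the bystanders haven't moved.

```bash
python3 -c "
from plant import sign_off
print(sign_off())"
```

```text
the job is handed in; nothing more can be done
None
```

I fed the lath through the guard window until its end met the length stop, pressing at about 5 N, and handed the job in with it gripped, still, level and square to the guard; the other two stakes, the snips and the spool did not visibly move.

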